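# Nest the three graded parts pots on the repair bench

### The job

Tidy the three square parts pots into one set: the medium pot inside the large one and the small pot, which has been knocked over, inside the medium one, all upright, mouths up and each fully home on the floor of the next. Leave the large pot standing where it is; set the pots in without dropping them or forcing them (they fit snugly, so feel your way in), and do not disturb the solder spool, the meter or the screwdriver.

Things in the scene. Friction and masses are not known exactly. Their poses are not given: they have to be found in the camera images.
- large: Large square open pot, grey plastic, upright walls, 75 x 75 mm outside, 55 mm high, walls 4 mm, floor 5 mm, inside 67 x 67 mm, about 0.5 kg, loose, standing on the bench. Origin: centre of its underside; z up through its mouth; x and y square to its walls.
- medium: Medium square open pot, grey plastic, upright walls, 64 x 64 mm outside, 90 mm high, walls 3.5 mm, floor 5 mm, inside 57 x 57 mm, about 0.15 kg, at first upright on the bench. Origin: centre of its underside; z to its mouth; x, y square to its walls. Fits the large pot in any quarter turn, 1.5 mm play per side; home, its underside is 5 mm above the large pot's.
- small: Small square open pot, grey plastic, upright walls, 54 x 54 mm outside, 125 mm high, walls 3 mm, floor 5 mm, inside 48 x 48 mm, about 0.12 kg, at first lying on a flat side, mouth away from the robot. Origin: centre of its underside; z to its mouth; x, y square to its walls. Fits the medium pot in any quarter turn, 1.5 mm play per side; home, its underside is 5 mm above the medium pot's.
- spool: Bystander: black solder spool standing on end, 56 mm across, 42 mm high. Origin: centre of its underside.
- meter: Bystander: black hand-held multimeter lying flat, 130 x 70 x 30 mm (37 mm with its knob). Origin: centre of its underside; x along its length.
- driver: Bystander: screwdriver with a red handle, 160 mm long, lying on the bench. Origin: under the tool, near its middle; x along its length towards the tip.
Not all that is in view belongs to the job. Leave any purple or turquoise look-alike of the small alone.

How it is judged:
By the outcome, as a careful person would: the job done as asked, in the order asked, and still so for the second after the job is handed in, with the robot touching nothing.
It also fails if it takes over 72 s, if anything falls off the work surface, if the arm or the gripper's body presses on something with over 40 N, if the wrist force passes 120 N, or if a joint passes its speed limit or range.

### The arm

A 6-joint arm with a two-finger parallel gripper is mounted at the origin on the work surface. World frame = base frame: x ahead of the robot, y to its left, z up, the work surface at z = 0. Lengths are in m, angles in rad, forces in N, time in s.
With the tool pointing down it reaches from about 0.275 to 1 m from the base axis. Payload 8.4 kg.
Tool frame: the origin (TCP) lies at the very end of the fingers, on their centre line; the grasp point (between the pads) lies 19 mm behind it (env.grip_depth is the distance from the TCP to the grasp point, in m); z points along the fingers, y is the direction in which the jaws open and shut (so a half turn about z gives the same grasp; the last joint's range is limited). The gripper opens to 85 mm and grips with 20 to 120 N. Pads are 22 mm wide; open, the fingers measure 114 mm over their backs; the gripper's body (76 mm by 85 mm) begins 54 mm behind the grasp point. The pads swing forward as they close: fully open they stand 13 mm farther back than shut.
Start: joints at [1.328, 0.353, 1.633, -0, 1.155, -0.002], TCP at [0.149, 0.607, 0.231] pointing down, gripper open.
Joint ranges: [-2.63, 2.63], [-0.92, 2.1], [0.06, 2.66], [-1.3, 4.44], [0, 2.69], [-3.02, 3.02]. Speed limits (rad/s): [2.22, 2.22, 2.79, 3.14, 3.14, 3.14].

### API

Orientations are given as a 3x3 rotation matrix whose columns are the frame's x, y, z axes.
In Python, from plant import env, vision gives the robot as it stands.
- The arm moves only by the tool send_rows, never from a script. Its argument "rows" is a list of rows, each an object of numbers: "jaw": the finger opening in mm, from 0 to 85.4; "x", "y", "z": the shift along the world's x, y, z in units of 25 mm (1.0 is 25 mm); "spin": the turn about the world's z in rad. In form: [{"jaw": .., "x": .., "y": .., "z": .., "spin": ..}, ...]. A call has 1 to 8 rows; each row is the pose to reach, as a shift and turn from the pose measured when the call began; what a row does not reach only later rows make up. A row lasts 1/12 s, in which the tool goes at most 41.7 mm and 7.16 degrees, less where a joint would pass 70% of its speed; a pose out of reach is approached as far as the arm can. A call with a gripper value outside its range is refused whole. The fingers move at their own pace and stop on an object; "newtons" is the grip in N (left out, the last holds). Time passes only in rows, so rows that repeat a pose let the fingers close. It gives the time, the measured TCP pose, the force and the opening at its end, in the units of the state.
- env.observe(): the state, without advancing time (a new reading comes with each control period).
- vision.camera(name): name is "side" or "top" or "wrist"; returns a dict with "img" (400x640x3 uint8, red, green, blue), "K" (3x3 intrinsics, pixels), "eye" and "orientation" of the camera in the world; the wrist camera has in their place "T_tool_cam" (4x4, takes a point from camera to tool coordinates, whose origin is the TCP and whose axes are the flange's). Camera axes: x right, y down, z forward; pixel columns grow to the right and rows downward; lengths in m; the calibration is good to about 2 mm. A picture is of the moment at which its call begins: read the wrist's pose just before it. There is no depth.
- env.close_job(): hands the job in, once; it reports no verdict.
The state is a dict: "t": time; "q": joint angles; "joint_velocities": joint speeds; "tau": joint torques, N m; "ee_pos": TCP position; "orientation": TCP orientation; "ft_force": force on the tool from outside, world axes, zero at the start; "ft_torque": the same for the moment, N m; "finger_gap": finger opening in m.
Only numpy, scipy, OpenCV 4.12 (cv2) and the standard library are available. Lean on these libraries where they do the work, as an engineer would, in place of code of your own. Each camera call takes 0.05 s, during which the arm holds its last target. There are 200 camera calls.

## Working session

There is one attempt and no reset: what is moved stays moved. The work goes in short steps, Python scripts to look and compute and a tool call to move; the robot and the scene stay as the last step left them, time stands still between calls to the robot, and variables do not carry over. Pictures are saved under pics/ and viewed, about 8 in all and at most 12, crops included, and the job is handed in when it is done.

Besides the shell and the picture viewer there is one more tool, called after "Call:" in YAML: its name, and indented under it one key for each argument. send_rows: Moves the arm, as the interface text tells. Its arguments: {"type":"object","properties":{"rows":{"type":"array"},"newtons":{"type":"number"}},"required":["rows"]}

```bash
mkdir -p pics; ls; cat > h.py <<'E'
import numpy as np, cv2
from plant import env, vision
def shot(n,f):
    c=vision.camera(n); cv2.imwrite(f,c["img"][:,:,::-1]); np.savez(f+".npz",**c); return c
def cast(c,uv,z):
    d=np.array(c["orientation"])@np.linalg.inv(c["K"])@np.array([uv[0],uv[1],1.]); e=np.array(c["eye"])
    return e+d*(z-e[2])/d[2]
def proj(c,p):
    q=c["K"]@(np.array(c["orientation"]).T@(np.array(p)-c["eye"])); return q[:2]/q[2]
E
python3 - <<'E'
from h import *
o=env.observe();print(o["ee_pos"],o["orientation"],o["t"])
for n in("top","side"):
    c=shot(n,f"pics/{n}0.png");print(n,c["eye"],c["orientation"],c["K"])
E
```

```text
pics
[0.14892167 0.60649776 0.23054015] [[-9.71139133e-01  2.38513393e-01 -3.80561237e-04]
 [ 2.38513692e-01  9.71138191e-01 -1.35347583e-03]
 [ 4.67554381e-05 -1.40518241e-03 -9.99999012e-01]] 0.0
top [0.48021106 0.03496513 1.0366732 ] [[-0.00880455 -0.9959198   0.08981215]
 [-0.99952212  0.01142658  0.02872231]
 [-0.02963137 -0.08951635 -0.99554448]] [[390.00431791   0.         316.37020805]
 [  0.         390.00431791 205.33937141]
 [  0.           0.           1.        ]]
side [ 0.30050832 -0.45726479  0.5373142 ] [[ 0.85249191 -0.34693049  0.39102018]
 [-0.52252809 -0.5442306   0.65633639]
 [-0.01489796 -0.76384048 -0.64523311]] [[362.61359006   0.         322.40462818]
 [  0.         362.61359006 204.13659418]
 [  0.           0.           1.        ]]
```

View pics/top0.png

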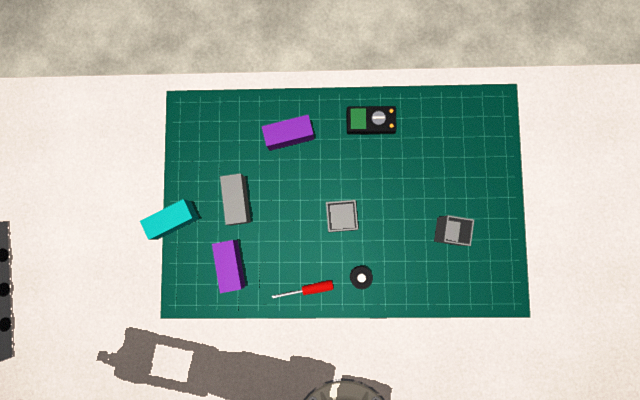

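View pics/side0.png

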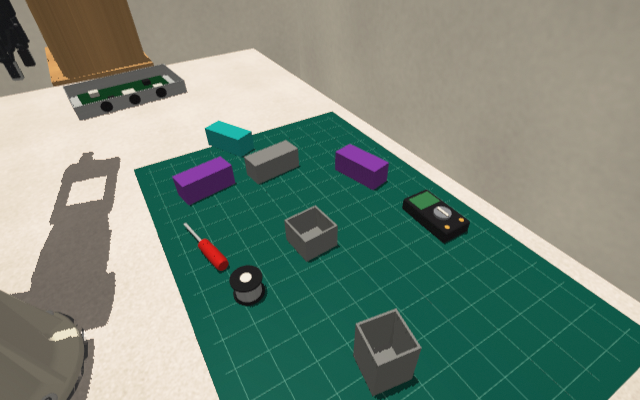

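The top view shows large at about (342,216), medium at (455,230), and the grey small pot lying at (235,199). The spool is at (361,277), the driver at (305,290) and the meter at (371,120). The side view confirms that the near, tall pot is the medium one. Next I'll measure them more closely.

```bash
python3 - <<'E'
from h import *
c=dict(np.load("pics/top0.png.npz")); im=c["img"]
out=[]
for n,(u,v),z in(("large",(342,216),.055),("medium",(455,230),.09),("small",(235,199),.054)):
    s=im[v-32:v+32,u-32:u+32].astype(int)
    grey=((s.max(2)-s.min(2))<25)
    print(n,np.unique(s[grey].mean(1).astype(int)//15*15,return_counts=True))
    m=(grey&(s.mean(2)>(110))).astype(np.uint8)
    cs,_=cv2.findContours(m,cv2.RETR_EXTERNAL,cv2.CHAIN_APPROX_NONE)
    k=max(cs,key=cv2.contourArea)[:,0]+[u-32,v-32]
    P=np.array([cast(c,p,z)[:2] for p in k])
    r=cv2.minAreaRect((P*1000).astype(np.float32)); print(r)
    a=cv2.resize(im[v-32:v+32,u-32:u+32],(256,256),interpolation=cv2.INTER_CUBIC)
    b=cv2.resize(m*255,(256,256),interpolation=0)
    out.append(np.vstack([a,np.dstack([b]*3)]))
cv2.imwrite("pics/crop1.png",np.hstack(out)[:,:,::-1])
E
```

```text
large (array([ 45,  60,  75,  90, 105, 120, 135, 150, 165, 180]), array([  5,  30,  41,  48,  34,  33,  35,  43, 553,  71]))
((542.2037963867188, -0.20783233642578125), (74.7165756225586, 74.79998779296875), 3.925387144088745)
medium (array([ 30,  45,  60,  75,  90, 105, 120, 135, 150, 165]), array([  2, 265, 256,  52,  33,  15,  29,  47, 234,  71]))
((501.66094970703125, -278.7044372558594), (63.86192321777344, 63.718605041503906), 80.27306365966797)
small (array([ 30,  45,  60,  75,  90, 105, 120, 135, 150, 165, 180]), array([ 30, 149,  25,  14,   3,  20,   1,  15,  21, 960,   5]))
((588.5908203125, 275.9794006347656), (124.5166244506836, 53.89756774902344), 7.363959789276123)
```

View pics/crop1.png

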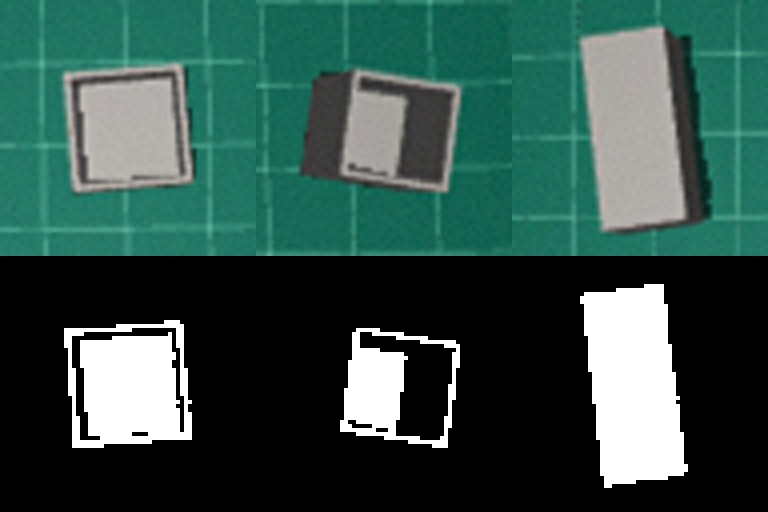

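Measured sizes match the given ones (74.8, 63.8 and 124.5×53.9 mm):

| Pot | Centre (mm) | Yaw |
|---|---|---|
| Large | (542, 0) | 3.9° |
| Medium | (502, -279) | -9.7° |
| Small (lying) | (589, 276) | 7.4° |

I'll take the medium pot first.

Call:
send_rows:
  rows:
    - {"jaw":85,"x":14.11,"y":-35.4,"z":0,"spin":0.071}
    - {"jaw":85,"x":14.11,"y":-35.4,"z":0,"spin":0.071}
    - {"jaw":85,"x":14.11,"y":-35.4,"z":0,"spin":0.071}
    - {"jaw":85,"x":14.11,"y":-35.4,"z":0,"spin":0.071}
    - {"jaw":85,"x":14.11,"y":-35.4,"z":0,"spin":0.071}
    - {"jaw":85,"x":14.11,"y":-35.4,"z":0,"spin":0.071}
    - {"jaw":85,"x":14.11,"y":-35.4,"z":0,"spin":0.071}
    - {"jaw":85,"x":14.11,"y":-35.4,"z":0,"spin":0.071}
  newtons: 30

```text
t: 0.77
ee_pos: [0.2724, 0.2953, 0.2309]
orientation: [[-0.986, 0.168, -0.0], [0.168, 0.986, -0.001], [-0.0, -0.001, -1.0]]
ft_force: [0.5, -0.3, 0.5]
finger_gap: 0.0851
```

Call:
send_rows:
  rows:
    - {"jaw":85,"x":9.17,"y":-22.96}
    - {"jaw":85,"x":9.17,"y":-22.96}
    - {"jaw":85,"x":9.17,"y":-22.96}
    - {"jaw":85,"x":9.17,"y":-22.96}
    - {"jaw":85,"x":9.17,"y":-22.96}
    - {"jaw":85,"x":9.17,"y":-22.96}
    - {"jaw":85,"x":9.17,"y":-22.96}
    - {"jaw":85,"x":9.17,"y":-22.96}

```text
$.rows[0]: bad value
```

Call:
send_rows:
  rows:
    - {"jaw":85,"x":4.4,"y":-11.0}
    - {"jaw":85,"x":4.4,"y":-11.0}
    - {"jaw":85,"x":4.4,"y":-11.0}
    - {"jaw":85,"x":4.4,"y":-11.0}
    - {"jaw":85,"x":4.4,"y":-11.0}
    - {"jaw":85,"x":4.4,"y":-11.0}
    - {"jaw":85,"x":4.4,"y":-11.0}
    - {"jaw":85,"x":4.4,"y":-11.0}

```text
$.rows[0]: bad value
```

Call:
send_rows:
  rows:
    - {"jaw":85,"x":9.17,"y":-22.96,"z":0,"spin":0}
    - {"jaw":85,"x":9.17,"y":-22.96,"z":0,"spin":0}
    - {"jaw":85,"x":9.17,"y":-22.96,"z":0,"spin":0}
    - {"jaw":85,"x":9.17,"y":-22.96,"z":0,"spin":0}
    - {"jaw":85,"x":9.17,"y":-22.96,"z":0,"spin":0}
    - {"jaw":85,"x":9.17,"y":-22.96,"z":0,"spin":0}
    - {"jaw":85,"x":9.17,"y":-22.96,"z":0,"spin":0}
    - {"jaw":85,"x":9.17,"y":-22.96,"z":0,"spin":0}

```text
t: 1.43
ee_pos: [0.3957, -0.0146, 0.2311]
orientation: [[-0.986, 0.169, 0.0], [0.169, 0.986, -0.001], [-0.0, -0.001, -1.0]]
ft_force: [0.3, 0.9, 0.0]
finger_gap: 0.0848
```

Call:
send_rows:
  rows:
    - {"jaw":85,"x":4.24,"y":-10.56,"z":0,"spin":0}
    - {"jaw":85,"x":4.24,"y":-10.56,"z":0,"spin":0}
    - {"jaw":85,"x":4.24,"y":-10.56,"z":0,"spin":0}
    - {"jaw":85,"x":4.24,"y":-10.56,"z":0,"spin":0}
    - {"jaw":85,"x":4.24,"y":-10.56,"z":0,"spin":0}
    - {"jaw":85,"x":4.24,"y":-10.56,"z":0,"spin":0}
    - {"jaw":85,"x":4.24,"y":-10.56,"z":0,"spin":0}
    - {"jaw":85,"x":4.24,"y":-10.56,"z":-2,"spin":0}

```text
t: 2.1
ee_pos: [0.5086, -0.287, 0.1957]
orientation: [[-0.985, 0.171, 0.014], [0.171, 0.985, -0.01], [-0.015, -0.008, -1.0]]
ft_force: [2.0, -1.2, 0.9]
finger_gap: 0.0853
```

```bash
python3 - <<'E'
from h import *
o=env.observe();print(o["ee_pos"],np.degrees(np.arctan2(o["orientation"][1][1],o["orientation"][0][1])),o["q"])
c=vision.camera("wrist");cv2.imwrite("pics/w1.png",c["img"][:,:,::-1])
print(c["T_tool_cam"],c["K"])
E
```

```text
[ 0.50855375 -0.28703516  0.19567238] 80.14042579371676 [-0.5150385   0.3177352   1.77047976 -0.00271832  1.03638785 -1.91244838]
[[ 1.32772161e-03 -9.55620099e-01 -2.94598819e-01  7.54956534e-02]
 [ 9.99998499e-01  9.40859678e-04  1.45491146e-03 -3.13068453e-04]
 [-1.11316649e-03 -2.94600309e-01  9.55619913e-01 -1.42480099e-01]
 [ 0.00000000e+00  0.00000000e+00  0.00000000e+00  1.00000000e+00]] [[312.54669501   0.         316.756481  ]
 [  0.         312.54669501 199.28938558]
 [  0.           0.           1.        ]]
```

View pics/w1.png

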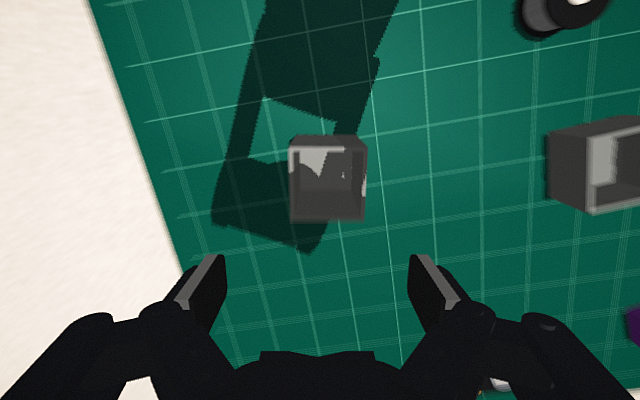

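The pot is centred between the jaws and aligned with them (image about (328,178)), and the arm is still settling. I'll correct laterally, descend and grip.

Call:
send_rows:
  rows:
    - {"jaw":85,"x":-0.276,"y":0.332,"z":0,"spin":0.003}
    - {"jaw":85,"x":-0.276,"y":0.332,"z":0,"spin":0.003}
    - {"jaw":85,"x":-0.276,"y":0.332,"z":-1.4,"spin":0.003}
    - {"jaw":85,"x":-0.276,"y":0.332,"z":-2.8,"spin":0.003}
    - {"jaw":85,"x":-0.276,"y":0.332,"z":-4.0,"spin":0.003}
    - {"jaw":85,"x":-0.276,"y":0.332,"z":-4.9,"spin":0.003}
    - {"jaw":85,"x":-0.276,"y":0.332,"z":-5.43,"spin":0.003}
    - {"jaw":85,"x":-0.276,"y":0.332,"z":-5.43,"spin":0.003}

```text
t: 2.82
ee_pos: [0.4934, -0.2712, 0.0468]
orientation: [[-0.986, 0.167, -0.004], [0.167, 0.986, 0.001], [0.004, -0.0, -1.0]]
ft_force: [-0.8, 0.4, -0.4]
finger_gap: 0.0848
```

Call:
send_rows:
  rows:
    - {"jaw":50,"x":0,"y":0,"z":0,"spin":0}
    - {"jaw":50,"x":0,"y":0,"z":0,"spin":0}
    - {"jaw":50,"x":0,"y":0,"z":0,"spin":0}
    - {"jaw":50,"x":0,"y":0,"z":0,"spin":0}
    - {"jaw":50,"x":0,"y":0,"z":0,"spin":0}
    - {"jaw":50,"x":0,"y":0,"z":0,"spin":0}
  newtons: 30

```text
t: 3.32
ee_pos: [0.4945, -0.2715, 0.0487]
orientation: [[-0.986, 0.167, -0.001], [0.167, 0.986, -0.0], [0.001, -0.001, -1.0]]
ft_force: [-0.7, 1.8, 8.1]
finger_gap: 0.0639
```

The start pose of that call was already ahead of what I'd read, because the camera call let the arm settle. The grip is therefore about 8 mm off-centre and 12 mm too low. I'll open and regrasp.

Call:
send_rows:
  rows:
    - {"jaw":85,"x":0,"y":0,"z":0,"spin":0}
    - {"jaw":85,"x":0,"y":0,"z":0,"spin":0}
    - {"jaw":85,"x":0,"y":0,"z":0,"spin":0}
    - {"jaw":85,"x":0,"y":0,"z":0,"spin":0}
    - {"jaw":85,"x":0.328,"y":-0.056,"z":0.48,"spin":0}
    - {"jaw":85,"x":0.328,"y":-0.056,"z":0.48,"spin":0}
    - {"jaw":85,"x":0.328,"y":-0.056,"z":0.48,"spin":0}
    - {"jaw":85,"x":0.328,"y":-0.056,"z":0.48,"spin":0}

```text
t: 3.98
ee_pos: [0.5024, -0.2728, 0.0604]
orientation: [[-0.986, 0.167, -0.002], [0.167, 0.986, -0.0], [0.002, -0.0, -1.0]]
ft_force: [-0.7, 0.7, 0.3]
finger_gap: 0.0848
```

```bash
python3 - <<'E'
from h import *
o=env.observe();print(o["ee_pos"],o["finger_gap"])
c=shot("top","pics/top1.png");im=c["img"]
u,v=455,230
s=im[v-32:v+32,u-32:u+32]
cv2.imwrite("pics/crop2.png",cv2.resize(s,(384,384),interpolation=cv2.INTER_CUBIC)[:,:,::-1])
E
```

```text
[ 0.50238072 -0.27275306  0.06037827] 0.08476509456979044
```

View pics/crop2.png

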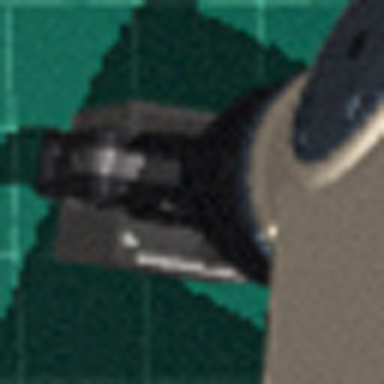

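The arm hides most of it, but the pot still stands between the fingers. Grip and lift.

Call:
send_rows:
  rows:
    - {"jaw":50,"x":0,"y":0,"z":0,"spin":0}
    - {"jaw":50,"x":0,"y":0,"z":0,"spin":0}
    - {"jaw":50,"x":0,"y":0,"z":0,"spin":0}
    - {"jaw":50,"x":0,"y":0,"z":0,"spin":0}
    - {"jaw":50,"x":0,"y":0,"z":0.8,"spin":0}
    - {"jaw":50,"x":0,"y":0,"z":1.8,"spin":0}
    - {"jaw":50,"x":0,"y":0,"z":3.2,"spin":0}
    - {"jaw":50,"x":0,"y":0,"z":3.2,"spin":0}
  newtons: 30

```text
t: 4.7
ee_pos: [0.505, -0.2742, 0.1456]
orientation: [[-0.986, 0.167, 0.005], [0.167, 0.986, -0.004], [-0.005, -0.003, -1.0]]
ft_force: [1.9, -1.4, -0.1]
finger_gap: 0.0637
```

Call:
send_rows:
  rows:
    - {"jaw":50,"x":0,"y":0,"z":0,"spin":0}
    - {"jaw":50,"x":0,"y":0,"z":0,"spin":0}

```text
t: 4.87
ee_pos: [0.5054, -0.2744, 0.1461]
orientation: [[-0.986, 0.167, 0.006], [0.167, 0.986, -0.004], [-0.007, -0.003, -1.0]]
ft_force: [0.6, 1.0, -1.8]
finger_gap: 0.0631
```

Call:
send_rows:
  rows:
    - {"jaw":50,"x":0.2,"y":1.4,"z":0,"spin":0.06}
    - {"jaw":50,"x":0.4,"y":2.9,"z":0,"spin":0.12}
    - {"jaw":50,"x":0.6,"y":4.5,"z":0,"spin":0.18}
    - {"jaw":50,"x":0.8,"y":6.1,"z":0,"spin":0.236}
    - {"jaw":50,"x":1.1,"y":7.7,"z":0,"spin":0.236}
    - {"jaw":50,"x":1.3,"y":9.2,"z":0,"spin":0.236}
    - {"jaw":50,"x":1.42,"y":10.4,"z":0,"spin":0.236}
    - {"jaw":50,"x":1.472,"y":10.97,"z":0,"spin":0.236}

```text
t: 5.53
ee_pos: [0.5414, 0.0033, 0.1447]
orientation: [[-0.998, -0.07, 0.005], [-0.07, 0.998, -0.002], [-0.004, -0.002, -1.0]]
ft_force: [-0.7, -0.5, -1.8]
finger_gap: 0.0638
```

Call:
send_rows:
  rows:
    - {"jaw":50,"x":0,"y":0,"z":0,"spin":0}
    - {"jaw":50,"x":0,"y":0,"z":0,"spin":0}
    - {"jaw":50,"x":0,"y":0,"z":0,"spin":0}

```text
t: 5.78
ee_pos: [0.5407, 0.0028, 0.1436]
orientation: [[-0.998, -0.07, 0.003], [-0.07, 0.998, -0.002], [-0.002, -0.002, -1.0]]
ft_force: [0.9, -0.8, -1.2]
finger_gap: 0.0634
```

```bash
python3 - <<'E'
from h import *
o=env.observe();print(o["ee_pos"],np.degrees(np.arctan2(o["orientation"][1][1],o["orientation"][0][1])),o["orientation"],o["finger_gap"])
a=shot("side","pics/side1.png")["img"];w=shot("wrist","pics/w2.png")["img"]
cv2.imwrite("pics/v3.png",np.vstack([cv2.resize(a[120:330,200:460],(520,420))[:,:,::-1]]))
E
```

```text
[0.54068879 0.00279686 0.14364708] 94.033045471314 [[-0.99752025 -0.0703316   0.00261242]
 [-0.07033756  0.99752068 -0.00226233]
 [-0.00244683 -0.00244047 -0.99999403]] 0.06336514664350076
```

View pics/v3.png

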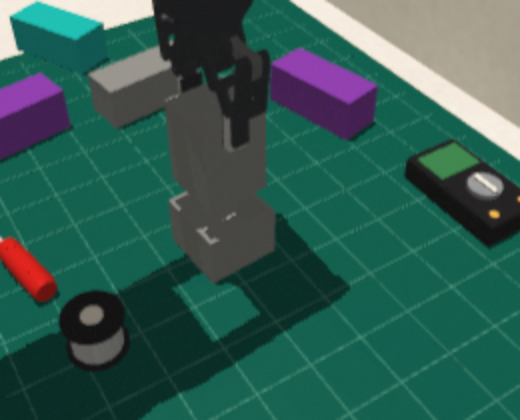

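The medium pot hangs upright over the large one. I'll fine-correct, then feel down.

Call:
send_rows:
  rows:
    - {"jaw":50,"x":0.06,"y":-0.12,"z":0,"spin":0}
    - {"jaw":50,"x":0.06,"y":-0.12,"z":-0.5,"spin":0}
    - {"jaw":50,"x":0.06,"y":-0.12,"z":-0.95,"spin":0}
    - {"jaw":50,"x":0.06,"y":-0.12,"z":-0.95,"spin":0}
    - {"jaw":50,"x":0.06,"y":-0.12,"z":-0.95,"spin":0}
    - {"jaw":50,"x":0.06,"y":-0.12,"z":-0.95,"spin":0}

```text
t: 6.38
ee_pos: [0.5426, -0.0011, 0.1204]
orientation: [[-0.998, -0.068, 0.003], [-0.068, 0.998, -0.002], [-0.003, -0.002, -1.0]]
ft_force: [-0.4, 0.5, -2.2]
finger_gap: 0.0635
```

Call:
send_rows:
  rows:
    - {"jaw":50,"x":0,"y":0,"z":-0.08,"spin":0}
    - {"jaw":50,"x":0,"y":0,"z":-0.16,"spin":0}
    - {"jaw":50,"x":0,"y":0,"z":-0.24,"spin":0}
    - {"jaw":50,"x":0,"y":0,"z":-0.32,"spin":0}
    - {"jaw":50,"x":0,"y":0,"z":-0.32,"spin":0}

```text
t: 6.8
ee_pos: [0.5431, -0.0011, 0.1143]
orientation: [[-0.998, -0.068, 0.004], [-0.069, 0.998, -0.002], [-0.004, -0.003, -1.0]]
ft_force: [-6.0, -0.9, 20.7]
finger_gap: 0.0633
```

```bash
python3 - <<'E'
from h import *
o=env.observe();print(o["ee_pos"],o["ft_force"],o["ft_torque"])
E
```

```text
[ 0.54307174 -0.00108666  0.11434799] [-5.9598687  -0.89375281 20.67888638] [-0.09383314  1.15924718 -0.06253145]
```

Call:
send_rows:
  rows:
    - {"jaw":50,"x":-0.03,"y":0.03,"z":0.16,"spin":0}
    - {"jaw":50,"x":-0.06,"y":0.04,"z":0.16,"spin":0}
    - {"jaw":50,"x":-0.06,"y":0.04,"z":0.16,"spin":0}
    - {"jaw":50,"x":-0.06,"y":0.04,"z":0.06,"spin":0}
    - {"jaw":50,"x":-0.06,"y":0.04,"z":-0.04,"spin":0}
    - {"jaw":50,"x":-0.06,"y":0.04,"z":-0.1,"spin":0}
    - {"jaw":50,"x":-0.06,"y":0.04,"z":-0.14,"spin":0}

```text
t: 7.38
ee_pos: [0.5412, -0.0001, 0.1102]
orientation: [[-0.998, -0.069, 0.003], [-0.069, 0.998, -0.002], [-0.003, -0.003, -1.0]]
ft_force: [0.5, -1.0, -1.4]
finger_gap: 0.0635
```

```bash
python3 - <<'E'
from h import *
o=env.observe();print(o["ee_pos"],o["ft_force"],o["ft_torque"])
E
```

```text
[ 5.41215218e-01 -6.26593797e-05  1.10156244e-01] [ 0.51635272 -0.99640656 -1.39936318] [0.00638003 0.0499247  0.01952313]
```

It has dropped past the rim with no load. Continuing down gently.

Call:
send_rows:
  rows:
    - {"jaw":50,"x":0,"y":0,"z":-0.15,"spin":0}
    - {"jaw":50,"x":0,"y":0,"z":-0.3,"spin":0}
    - {"jaw":50,"x":0,"y":0,"z":-0.45,"spin":0}
    - {"jaw":50,"x":0,"y":0,"z":-0.6,"spin":0}
    - {"jaw":50,"x":0,"y":0,"z":-0.75,"spin":0}
    - {"jaw":50,"x":0,"y":0,"z":-0.9,"spin":0}

```text
t: 7.88
ee_pos: [0.5412, -0.0001, 0.0872]
orientation: [[-0.998, -0.069, 0.003], [-0.069, 0.998, -0.002], [-0.003, -0.003, -1.0]]
ft_force: [-0.0, -0.4, -2.2]
finger_gap: 0.0636
```

Call:
send_rows:
  rows:
    - {"jaw":50,"x":0,"y":0,"z":-0.15,"spin":0}
    - {"jaw":50,"x":0,"y":0,"z":-0.3,"spin":0}
    - {"jaw":50,"x":0,"y":0,"z":-0.45,"spin":0}
    - {"jaw":50,"x":0,"y":0,"z":-0.6,"spin":0}
    - {"jaw":50,"x":0,"y":0,"z":-0.7,"spin":0}
    - {"jaw":50,"x":0,"y":0,"z":-0.78,"spin":0}
    - {"jaw":50,"x":0,"y":0,"z":-0.78,"spin":0}

```text
t: 8.47
ee_pos: [0.5409, -0.0001, 0.0673]
orientation: [[-0.998, -0.069, 0.003], [-0.069, 0.998, -0.002], [-0.002, -0.002, -1.0]]
ft_force: [0.6, 0.1, -1.3]
finger_gap: 0.0635
```

Call:
send_rows:
  rows:
    - {"jaw":50,"x":0,"y":0,"z":-0.04,"spin":0}
    - {"jaw":50,"x":0,"y":0,"z":-0.08,"spin":0}
    - {"jaw":50,"x":0,"y":0,"z":-0.12,"spin":0}
    - {"jaw":50,"x":0,"y":0,"z":-0.12,"spin":0}

```text
t: 8.8
ee_pos: [0.5414, -0.0001, 0.0649]
orientation: [[-0.998, -0.069, 0.003], [-0.069, 0.998, -0.002], [-0.003, -0.003, -1.0]]
ft_force: [-1.0, -0.6, 4.7]
finger_gap: 0.0635
```

Home contact came at 64.9 mm, against 65.4 mm expected. Release and rise.

Call:
send_rows:
  rows:
    - {"jaw":85,"x":0,"y":0,"z":0.04,"spin":0}
    - {"jaw":85,"x":0,"y":0,"z":0.04,"spin":0}
    - {"jaw":85,"x":0,"y":0,"z":0.04,"spin":0}
    - {"jaw":85,"x":0,"y":0,"z":0.04,"spin":0}
    - {"jaw":85,"x":0,"y":0,"z":1.0,"spin":0}
    - {"jaw":85,"x":0,"y":0,"z":2.5,"spin":0}
    - {"jaw":85,"x":0,"y":0,"z":4.0,"spin":0}
    - {"jaw":85,"x":0,"y":0,"z":5.0,"spin":0}

```text
t: 9.47
ee_pos: [0.5422, -0.0001, 0.1929]
orientation: [[-0.998, -0.069, 0.006], [-0.069, 0.998, -0.002], [-0.006, -0.003, -1.0]]
ft_force: [1.4, 0.2, -0.4]
finger_gap: 0.085
```

Call:
send_rows:
  rows:
    - {"jaw":85,"x":0.5,"y":1.5,"z":0,"spin":0.02}
    - {"jaw":85,"x":1.0,"y":3.0,"z":0,"spin":0.04}
    - {"jaw":85,"x":1.5,"y":4.6,"z":0,"spin":0.06}
    - {"jaw":85,"x":2.1,"y":6.2,"z":0,"spin":0.06}
    - {"jaw":85,"x":2.7,"y":7.8,"z":0,"spin":0.06}
    - {"jaw":85,"x":3.2,"y":9.4,"z":0,"spin":0.06}
    - {"jaw":85,"x":3.6,"y":10.6,"z":0,"spin":0.06}
    - {"jaw":85,"x":3.85,"y":11.3,"z":0,"spin":0.06}

```text
t: 10.13
ee_pos: [0.639, 0.2865, 0.1926]
orientation: [[-0.991, -0.13, 0.006], [-0.13, 0.991, -0.001], [-0.006, -0.002, -1.0]]
ft_force: [-0.1, -0.6, -0.3]
finger_gap: 0.0847
```

Call:
send_rows:
  rows:
    - {"jaw":85,"x":0,"y":0,"z":0,"spin":0}
    - {"jaw":85,"x":0,"y":0,"z":0,"spin":0}
    - {"jaw":85,"x":0,"y":0,"z":0,"spin":0}

```text
t: 10.38
ee_pos: [0.6384, 0.2856, 0.1921]
orientation: [[-0.991, -0.13, 0.005], [-0.13, 0.991, -0.002], [-0.005, -0.002, -1.0]]
ft_force: [-0.1, -0.7, 0.8]
finger_gap: 0.0851
```

```bash
python3 - <<'E'
from h import *
c=shot("top","pics/top2.png");im=c["img"]
o=env.observe();print(o["ee_pos"],o["orientation"],np.degrees(np.arctan2(o["orientation"][1][1],o["orientation"][0][1])))
s=im[184:248,310:374]; m=((s.max(2).astype(int)-s.min(2)<25)&(s.mean(2)>110)).astype(np.uint8)
cs,_=cv2.findContours(m,cv2.RETR_EXTERNAL,cv2.CHAIN_APPROX_NONE)
k=max(cs,key=cv2.contourArea)[:,0]+[310,184]
P=np.array([cast(c,p,.095)[:2] for p in k])
print("medium rim",cv2.minAreaRect((P*1000).astype(np.float32)))
cv2.imwrite("pics/v4.png",im[110:310,180:480][:,:,::-1].repeat(2,0).repeat(2,1))
E
```

```text
[0.63849019 0.28512207 0.1923417 ] [[-0.99155493 -0.12956783  0.00556784]
 [-0.12957847  0.99156789 -0.00159187]
 [-0.00531464 -0.0022999  -0.99998323]] 97.44463963563224
medium rim ((539.635009765625, 1.8488922119140625), (71.67214965820312, 70.50213623046875), 3.9253857135772705)
```

View pics/v4.png

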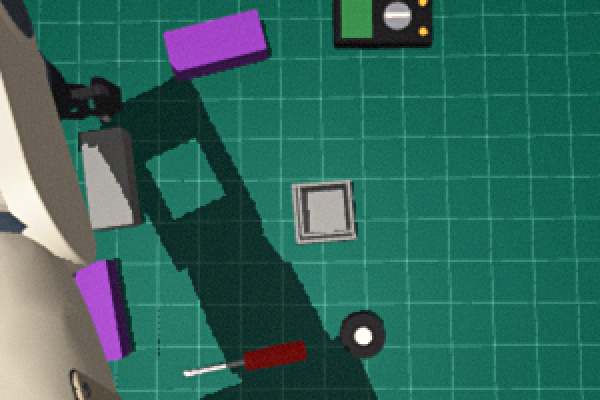

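The medium pot is nested in the large one, with concentric rims at crop (325,212). The small pot is untouched. Descending onto the small pot's mouth end.

Call:
send_rows:
  rows:
    - {"jaw":85,"x":-0.03,"y":-0.12,"z":-1.3,"spin":0}
    - {"jaw":85,"x":-0.03,"y":-0.12,"z":-2.8,"spin":0}
    - {"jaw":85,"x":-0.03,"y":-0.12,"z":-4.3,"spin":0}
    - {"jaw":85,"x":-0.03,"y":-0.12,"z":-5.5,"spin":0}
    - {"jaw":85,"x":-0.03,"y":-0.12,"z":-6.4,"spin":0}
    - {"jaw":85,"x":-0.03,"y":-0.12,"z":-7.0,"spin":0}
    - {"jaw":85,"x":-0.03,"y":-0.12,"z":-7.25,"spin":0}
    - {"jaw":85,"x":-0.03,"y":-0.12,"z":-7.25,"spin":0}

```text
t: 11.1
ee_pos: [0.6372, 0.281, 0.0102]
orientation: [[-0.992, -0.129, 0.004], [-0.129, 0.992, -0.002], [-0.004, -0.003, -1.0]]
ft_force: [0.5, 0.3, 0.2]
finger_gap: 0.0852
```

Call:
send_rows:
  rows:
    - {"jaw":45,"x":0,"y":0,"z":0,"spin":0}
    - {"jaw":45,"x":0,"y":0,"z":0,"spin":0}
    - {"jaw":45,"x":0,"y":0,"z":0,"spin":0}
    - {"jaw":45,"x":0,"y":0,"z":0,"spin":0}
    - {"jaw":45,"x":0,"y":0,"z":0,"spin":0}
    - {"jaw":45,"x":0,"y":0,"z":0,"spin":0}
  newtons: 20

```text
t: 11.6
ee_pos: [0.6384, 0.2814, 0.0121]
orientation: [[-0.992, -0.129, 0.007], [-0.129, 0.992, -0.001], [-0.006, -0.002, -1.0]]
ft_force: [-0.4, -0.3, 7.5]
finger_gap: 0.0541
```

Gripped at 54.1 mm. A purple block sits about 40 mm behind the base, so I'll lift the pot and move it about 110 mm towards -y before tipping it up.

Call:
send_rows:
  rows:
    - {"jaw":45,"x":0,"y":0,"z":0.5,"spin":0}
    - {"jaw":45,"x":0,"y":0,"z":1.2,"spin":0}
    - {"jaw":45,"x":0,"y":0,"z":2.0,"spin":0}
    - {"jaw":45,"x":0,"y":0,"z":2.8,"spin":0}
    - {"jaw":45,"x":0,"y":-0.8,"z":3.2,"spin":0}
    - {"jaw":45,"x":0,"y":-2.0,"z":3.2,"spin":0}
    - {"jaw":45,"x":0,"y":-3.4,"z":3.2,"spin":0}
    - {"jaw":45,"x":0,"y":-4.4,"z":3.2,"spin":0}

```text
t: 12.27
ee_pos: [0.6384, 0.1697, 0.0937]
orientation: [[-0.992, -0.129, 0.008], [-0.129, 0.992, -0.002], [-0.007, -0.003, -1.0]]
ft_force: [-0.2, -0.6, -2.4]
finger_gap: 0.0541
```

```bash
python3 - <<'E'
from h import *
a=shot("side","pics/side2.png")["img"]
o=env.observe();print(o["ee_pos"],o["orientation"],o["finger_gap"],o["ft_force"],o["ft_torque"])
cv2.imwrite("pics/v5.png",cv2.resize(a[60:300,160:460],(750,600))[:,:,::-1])
E
```

```text
[0.6380842  0.1656743  0.09335261] [[-0.99178042 -0.12778513  0.00652423]
 [-0.12781033  0.99179209 -0.00360177]
 [-0.00601043 -0.00440603 -0.99997223]] 0.053871558475023014 [-1.48249152 -2.3517961  -1.95520718] [-0.14177461 -0.07075819 -0.01630596]
```

View pics/v5.png

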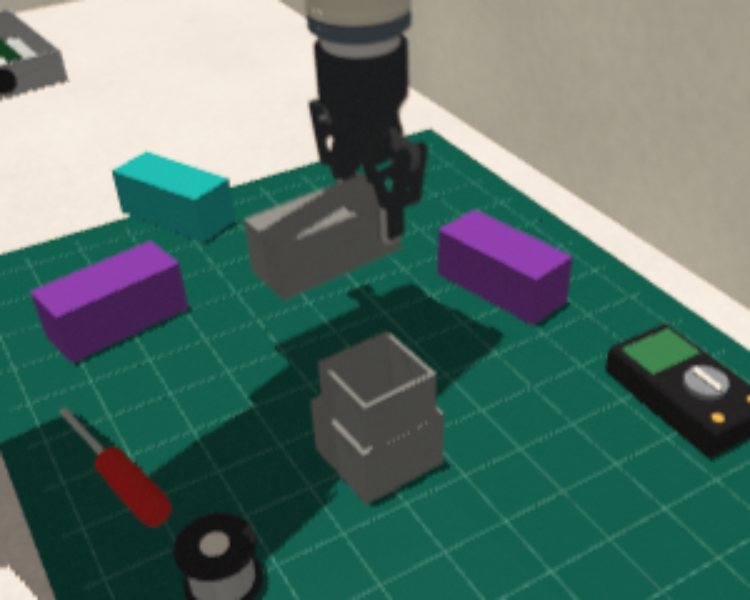

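The small pot is held level with the base towards the robot, and the pads' friction keeps it from swinging. The moment Ty of about -0.07 N·m matches the hanging weight. I'll lower it close to the bench and ease the jaw so the base can swing down in the grip.

Call:
send_rows:
  rows:
    - {"jaw":45,"x":0,"y":0,"z":-0.8,"spin":0}
    - {"jaw":45,"x":0,"y":0,"z":-1.6,"spin":0}
    - {"jaw":45,"x":0,"y":0,"z":-2.1,"spin":0}
    - {"jaw":45,"x":0,"y":0,"z":-2.3,"spin":0}
    - {"jaw":45,"x":0,"y":0,"z":-2.3,"spin":0}
    - {"jaw":53,"x":0,"y":0,"z":-2.3,"spin":0}
    - {"jaw":53.5,"x":0,"y":0,"z":-2.3,"spin":0}
    - {"jaw":53.5,"x":0,"y":0,"z":-2.3,"spin":0}
  newtons: 20

```text
t: 12.98
ee_pos: [0.6388, 0.1661, 0.0369]
orientation: [[-0.992, -0.128, 0.008], [-0.128, 0.992, -0.003], [-0.008, -0.004, -1.0]]
ft_force: [0.5, -0.5, -1.0]
finger_gap: 0.054
```

```bash
cat > st.py <<'E'
from h import *
o=env.observe();print(o["t"],np.round(o["ee_pos"],4),"yaw",np.round(np.degrees(np.arctan2(o["orientation"][1][1],o["orientation"][0][1])),2),np.round(o["orientation"][2],4),"gap",round(o["finger_gap"]*1e3,2),"F",np.round(o["ft_force"],1),"T",np.round(o["ft_torque"],3))
E
python3 st.py
```

```text
12.9833 [0.6388 0.1661 0.0369] yaw 97.36 [-0.0077 -0.0042 -1.    ] gap 54.02 F [ 0.5 -0.5 -1. ] T [ 0.02  -0.086 -0.02 ]
```

Call:
send_rows:
  rows:
    - {"jaw":53.8,"x":0,"y":0,"z":0,"spin":0}
    - {"jaw":53.8,"x":0,"y":0,"z":0,"spin":0}
    - {"jaw":53.9,"x":0,"y":0,"z":0,"spin":0}
    - {"jaw":53.9,"x":0,"y":0,"z":0,"spin":0}

```text
t: 13.32
ee_pos: [0.6389, 0.1662, 0.0372]
orientation: [[-0.992, -0.128, 0.008], [-0.128, 0.992, -0.003], [-0.008, -0.004, -1.0]]
ft_force: [-0.3, -0.6, -0.9]
finger_gap: 0.0542
```

```bash
python3 st.py
```

```text
13.3167 [0.6389 0.1662 0.0372] yaw 97.37 [-0.008  -0.0041 -1.    ] gap 54.2 F [-0.3 -0.6 -0.9] T [-0.04  -0.111 -0.022]
```

Call:
send_rows:
  rows:
    - {"jaw":54.1,"x":0,"y":0,"z":0,"spin":0}
    - {"jaw":54.1,"x":0,"y":0,"z":0,"spin":0}

```text
t: 13.48
ee_pos: [0.6389, 0.1662, 0.0372]
orientation: [[-0.992, -0.128, 0.008], [-0.128, 0.992, -0.003], [-0.008, -0.004, -1.0]]
ft_force: [-0.0, 0.4, -1.5]
finger_gap: 0.0538
```

```bash
python3 st.py
```

```text
13.4833 [0.6389 0.1662 0.0372] yaw 97.36 [-0.0079 -0.0042 -1.    ] gap 53.82 F [-0.   0.4 -1.5] T [ 0.008 -0.129 -0.04 ]
```

Call:
send_rows:
  rows:
    - {"jaw":54.3,"x":0,"y":0,"z":0,"spin":0}
    - {"jaw":54.3,"x":0,"y":0,"z":0,"spin":0}
    - {"jaw":54.3,"x":0,"y":0,"z":0,"spin":0}

```text
t: 13.73
ee_pos: [0.6389, 0.1662, 0.0372]
orientation: [[-0.992, -0.128, 0.008], [-0.128, 0.992, -0.003], [-0.008, -0.004, -1.0]]
ft_force: [-0.4, 0.1, 0.3]
finger_gap: 0.0543
```

```bash
python3 st.py
```

```text
13.7333 [0.6389 0.1662 0.0372] yaw 97.36 [-0.008  -0.0041 -1.    ] gap 54.33 F [-0.4  0.1  0.3] T [-0.013  0.011  0.023]
```

Call:
send_rows:
  rows:
    - {"jaw":54.6,"x":0,"y":0,"z":0,"spin":0}
    - {"jaw":54.6,"x":0,"y":0,"z":0,"spin":0}
    - {"jaw":54.6,"x":0,"y":0,"z":0,"spin":0}

```text
t: 13.98
ee_pos: [0.639, 0.1662, 0.0373]
orientation: [[-0.992, -0.128, 0.009], [-0.128, 0.992, -0.003], [-0.008, -0.004, -1.0]]
ft_force: [0.1, 0.6, -0.6]
finger_gap: 0.0545
```

```bash
python3 st.py
```

```text
13.9833 [0.639  0.1662 0.0373] yaw 97.36 [-0.0081 -0.0041 -1.    ] gap 54.46 F [ 0.1  0.6 -0.6] T [ 0.022 -0.011  0.007]
```

The moment vanished at a jaw setting of 54.3, so the pot has rotated or slipped. I'll look.

```bash
python3 - <<'E'
from h import *
a=shot("side","pics/side3.png")["img"]
cv2.imwrite("pics/v6.png",cv2.resize(a[80:230,220:400],(720,600),interpolation=cv2.INTER_CUBIC)[:,:,::-1])
E
```

View pics/v6.png

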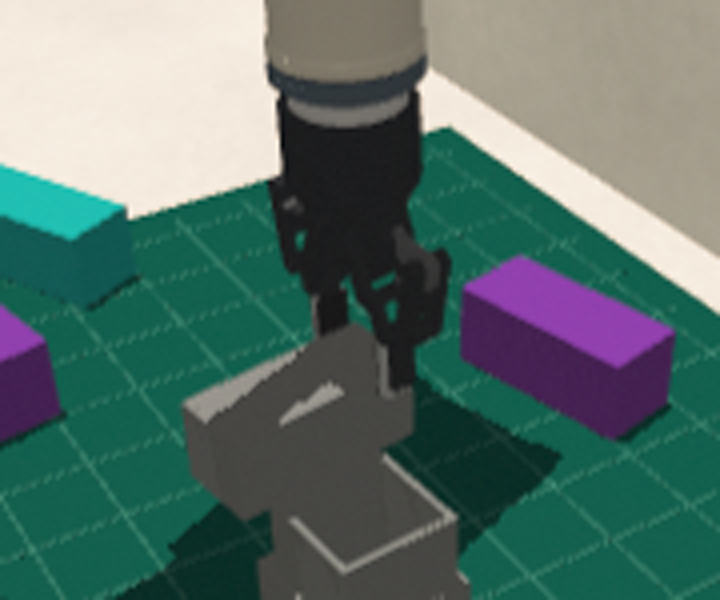

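The pot slipped down level onto the bench from about 20 mm, so easing the jaw isn't a good way to pivot it. New plan: pinch only the top mouth corner with the pad tips. That contact patch is small and turns easily, so the pot should swing base-down.

Call:
send_rows:
  rows:
    - {"jaw":62,"x":0,"y":0,"z":0,"spin":0}
    - {"jaw":64,"x":0,"y":0,"z":0,"spin":0}
    - {"jaw":64,"x":0,"y":0,"z":0.14,"spin":0}
    - {"jaw":64,"x":0.73,"y":0.1,"z":0.14,"spin":0}
    - {"jaw":64,"x":0.73,"y":0.1,"z":0.14,"spin":0}
    - {"jaw":64,"x":0.73,"y":0.1,"z":0.14,"spin":0}

```text
t: 14.53
ee_pos: [0.6577, 0.1688, 0.041]
orientation: [[-0.992, -0.128, 0.009], [-0.128, 0.992, -0.003], [-0.009, -0.004, -1.0]]
ft_force: [-0.9, -0.2, 0.5]
finger_gap: 0.0638
```

```bash
python3 - <<'E'
from h import *
import st
c=shot("top","pics/top3.png");im=c["img"]
w=shot("wrist","pics/w3.png")["img"]
cv2.imwrite("pics/v7.png",np.hstack([cv2.resize(im[150:260,190:330],(382,300)),cv2.resize(w[100:400,110:530],(418,300))])[:,:,::-1])
E
```

```text
14.5333 [0.6577 0.1688 0.041 ] yaw 97.35 [-0.0088 -0.004  -1.    ] gap 63.81 F [-0.9 -0.2  0.5] T [-0.     0.009 -0.06 ]
```

View pics/v7.png

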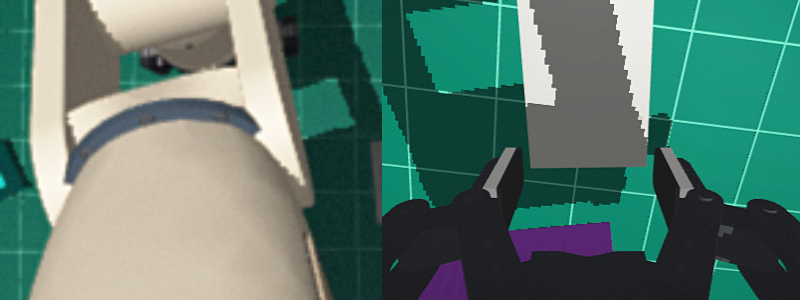

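The wrist view shows the mouth edge at about (317,267) in the full frame, 3 mm inside the pad centre line, and the pot lying level. I'll shift 3 mm, pinch and lift.

Call:
send_rows:
  rows:
    - {"jaw":64,"x":0.12,"y":0.016,"z":0.08,"spin":0}
    - {"jaw":45,"x":0.12,"y":0.016,"z":0.08,"spin":0}
    - {"jaw":45,"x":0.12,"y":0.016,"z":0.08,"spin":0}
    - {"jaw":45,"x":0.12,"y":0.016,"z":0.08,"spin":0}
    - {"jaw":45,"x":0.12,"y":0.016,"z":0.08,"spin":0}
    - {"jaw":45,"x":0.12,"y":0.016,"z":0.3,"spin":0}
    - {"jaw":45,"x":0.12,"y":0.016,"z":0.6,"spin":0}
    - {"jaw":45,"x":0.12,"y":0.016,"z":0.9,"spin":0}
  newtons: 20

```text
t: 15.3
ee_pos: [0.6592, 0.1688, 0.0634]
orientation: [[-0.992, -0.128, 0.007], [-0.128, 0.992, -0.003], [-0.007, -0.004, -1.0]]
ft_force: [-0.4, -0.4, -1.1]
finger_gap: 0.0528
```

```bash
python3 st.py
```

```text
15.3 [0.6592 0.1688 0.0634] yaw 97.36 [-0.0066 -0.0043 -1.    ] gap 52.78 F [-0.4 -0.4 -1.1] T [-0.007 -0.104 -0.019]
```

Call:
send_rows:
  rows:
    - {"jaw":45,"x":0,"y":0,"z":0,"spin":0}
    - {"jaw":45,"x":0,"y":0,"z":0,"spin":0}
    - {"jaw":45,"x":0,"y":0,"z":0,"spin":0}

```text
t: 15.55
ee_pos: [0.6592, 0.1688, 0.0635]
orientation: [[-0.992, -0.128, 0.007], [-0.128, 0.992, -0.003], [-0.007, -0.004, -1.0]]
ft_force: [0.2, 0.4, -1.0]
finger_gap: 0.0528
```

```bash
python3 st.py
```

```text
15.55 [0.6592 0.1688 0.0635] yaw 97.36 [-0.0068 -0.0043 -1.    ] gap 52.75 F [ 0.2  0.4 -1. ] T [ 0.036 -0.09   0.044]
```

Call:
send_rows:
  rows:
    - {"jaw":45,"x":0,"y":0,"z":1.6,"spin":0}
    - {"jaw":45,"x":0,"y":0,"z":3.2,"spin":0}
    - {"jaw":45,"x":0,"y":0,"z":2.2,"spin":0}
    - {"jaw":45,"x":0,"y":0,"z":3.4,"spin":0}
    - {"jaw":45,"x":0,"y":0,"z":2.4,"spin":0}
    - {"jaw":45,"x":0,"y":0,"z":3.6,"spin":0}
    - {"jaw":45,"x":0,"y":0,"z":3.6,"spin":0}
    - {"jaw":45,"x":0,"y":0,"z":3.6,"spin":0}

```text
t: 16.22
ee_pos: [0.6603, 0.1691, 0.1544]
orientation: [[-0.992, -0.128, 0.01], [-0.128, 0.992, -0.003], [-0.01, -0.004, -1.0]]
ft_force: [0.7, 0.5, -1.1]
finger_gap: 0.0526
```

```bash
python3 st.py
```

```text
16.2167 [0.6603 0.1691 0.1544] yaw 97.36 [-0.0096 -0.004  -0.9999] gap 52.63 F [ 0.7  0.5 -1.1] T [ 0.051 -0.169  0.008]
```

```bash
cat > asc.py <<'E'
from h import *
import st,sys
n=sys.argv[1]; u0,u1,v0,v1,k=map(int,sys.argv[2:7])
s=shot(n,f"pics/a_{st.o['t']:.2f}.png")["img"][v0:v1,u0:u1].astype(int)
sat=s.max(2)-s.min(2); b=s.mean(2)
g=np.where((sat<25)&(b>45),np.where(b>125,2,1),np.where(b<=45,3,0))  # 1 dark grey 2 light grey 3 black
for r in g[::k,::k]: print("".join(" .#x"[i] for i in r))
E
python3 asc.py side 225 345 80 200 2
```

```text
16.2167 [0.6603 0.1691 0.1544] yaw 97.36 [-0.0096 -0.004  -0.9999] gap 52.63 F [ 0.7  0.5 -1.1] T [ 0.051 -0.169  0.008]
##################################xxx.xxxxxxxxxxxxx.x#     #
##################################xxxxxxxxxxxxxxxxx...    ##
##################################xxxxxxxxxxxxxxxxx...## # #
##################################.xx.xxxxxxxxxxxxx.....xx# 
################################## xx#xxxxxxxxxxxxx.xxx..x.#
###################################xx#xxxxxxxxxxxxxxxxx..x# 
###################################xx xxxxxxxxxxxxxxxxx..x #
###################################xxxxxxxxxxxxxxx.xxxx..x# 
###################################.xxxxxxxx.xx. #.xxxx.x.##
################################### ..xxxxxx#xx# .xxxxxxx.# 
######################################xxxxx.#xxxxxxxxxxxx. #
######################################xxxxx #.xxx..xxxxxx.# 
###################################### .xxxx###xx  xxxxxx  #
#######################################.xxxx###xx# xx.xxx# #
#######################################.xxxx###xx..xxxxx.###
#######################################.xxxx###.xxxxxxxx.###
###
[... 1980 characters left out ...]
    ............  xxxxxxxxx  
                                    ..........xxxxxxxx xxxxx
                                        ......xxxxxxxxxxxxxx
                                         xx .xxxxxxxxxxxxxxx
    .x                                xxxxxx xxxxxxxxxxxxxxx
  x                                  xxxxxxxxxxxxxxxxxxxxxxx
x                                  xxxxxxxxxxx xxxxxxxxxxxxx
                                 xxxxxxxxxxxxxxxxxxxxxxxxxxx
                                   xxxxxxxxxx.xx xxxxxxxxxxx
                                    xxxxxxx....xxxxxxxxxxxxx
                                    xxxx........  xxxxxxxxxx
                                  xxx ...........   xxxxxxxx
```

The pot has swung about 70° base-down. I'll lower it until the base edge touches.

Call:
send_rows:
  rows:
    - {"jaw":45,"x":0,"y":0,"z":-0.4,"spin":0}
    - {"jaw":45,"x":0,"y":0,"z":-0.7,"spin":0}
    - {"jaw":45,"x":0,"y":0,"z":-0.9,"spin":0}
    - {"jaw":45,"x":0,"y":0,"z":-1.0,"spin":0}
    - {"jaw":45,"x":0,"y":0,"z":-1.0,"spin":0}

```text
t: 16.68
ee_pos: [0.659, 0.1688, 0.127]
orientation: [[-0.992, -0.128, 0.007], [-0.128, 0.992, -0.004], [-0.006, -0.004, -1.0]]
ft_force: [0.6, 0.6, -1.5]
finger_gap: 0.0526
```

Call:
send_rows:
  rows:
    - {"jaw":45,"x":0,"y":0,"z":-0.06,"spin":0}
    - {"jaw":45,"x":0,"y":0,"z":-0.12,"spin":0}
    - {"jaw":45,"x":0,"y":0,"z":-0.12,"spin":0}

```text
t: 16.93
ee_pos: [0.6589, 0.1687, 0.1237]
orientation: [[-0.992, -0.128, 0.007], [-0.128, 0.992, -0.004], [-0.006, -0.004, -1.0]]
ft_force: [0.4, -0.2, -0.6]
finger_gap: 0.0527
```

```bash
python3 asc.py side 245 345 110 215 2
```

```text
16.9333 [0.6589 0.1687 0.1237] yaw 97.36 [-0.006  -0.0044 -1.    ] gap 52.72 F [ 0.4 -0.2 -0.6] T [ 0.037 -0.008 -0.043]
######################### xxxxxxxx.xxx  xxxxx.x.##
##########################  xxxxx. xx# .xxxxxxx###
########################### xxxxx #xxxxxxxxxxxx ##
############################.xxxx. xxxxxxxxxxxx###
############################ .xxxx  xxx  xxxxxx  #
############################ .xxxx   xx  xx.xxx   
#######################      .xxxx   xxxxxxxxxx   
######################       .xxxx   xxxxxxxxx    
#################            .xxxx    xxxxxx.     
#############                 xxxx    .xxxx       
  ########                    xxxx    .xxxx       
    ###                       ...     .xxxx       
    #                         ....    .xxxx       
                              ....... .xxxx       
                             ..........xxxx       
                             ...........x.        
                            ..............        
                            ................      
                           ..................     
          
[... 1023 characters left out ...]
          xx..........xxxxxxxxxxxxxxx
                      xxxx.........xxxxxxxxxxxxxxx
                     xxxxxxxxx....xxxxxxxxxxxxxxxx
                       xxxxxxxxxx....xxxxxxxxxxxxx
                        xxxxxx........  xxxxxxxxxx
                        xxx ...........   xxxxxxxx
                       xxx.............#   xxxxxxx
                     xxx................#    xxxxx
                    x....................#    xxxx
                  xxx.....................#    xxx
                 xxxx......................#  xxxx
               xxxxxxx.....................#.xx xx
              xxxxxxx ...#...............#...xxxxx
             xxxxxxxxx....#...........##.....xxxxx
```

Call:
send_rows:
  rows:
    - {"jaw":45,"x":0,"y":0,"z":-0.06,"spin":0}
    - {"jaw":45,"x":0,"y":0,"z":-0.12,"spin":0}
    - {"jaw":45,"x":0,"y":0,"z":-0.18,"spin":0}
    - {"jaw":45,"x":0,"y":0,"z":-0.18,"spin":0}

```text
t: 17.32
ee_pos: [0.6612, 0.1691, 0.1214]
orientation: [[-0.992, -0.128, 0.012], [-0.128, 0.992, -0.003], [-0.011, -0.004, -1.0]]
ft_force: [1.7, -0.6, 6.2]
finger_gap: 0.0526
```

```bash
python3 st.py
```

```text
17.3167 [0.6612 0.1691 0.1214] yaw 97.36 [-0.0114 -0.0041 -0.9999] gap 52.57 F [ 1.7 -0.6  6.2] T [-0.071 -0.34   0.033]
```

Contact. I'll follow the arc that pivots the pot about its base edge to upright.

Call:
send_rows:
  rows:
    - {"jaw":45,"x":-0.278,"y":-0.036,"z":-0.036,"spin":0}
    - {"jaw":45,"x":-0.555,"y":-0.072,"z":-0.068,"spin":0}
    - {"jaw":45,"x":-0.833,"y":-0.108,"z":-0.12,"spin":0}
    - {"jaw":45,"x":-1.111,"y":-0.143,"z":-0.19,"spin":0}
    - {"jaw":45,"x":-1.389,"y":-0.179,"z":-0.276,"spin":0}
    - {"jaw":45,"x":-1.666,"y":-0.215,"z":-0.376,"spin":0}
    - {"jaw":45,"x":-1.666,"y":-0.215,"z":-0.376,"spin":0}

```text
t: 17.9
ee_pos: [0.627, 0.1652, 0.1201]
orientation: [[-0.991, -0.129, 0.03], [-0.129, 0.992, 0.001], [-0.03, -0.003, -1.0]]
ft_force: [3.8, -3.7, 38.5]
finger_gap: 0.0531
```

```bash
python3 asc.py side 235 335 110 215 2
```

```text
17.9 [0.627  0.1652 0.1201] yaw 97.4 [-0.0297 -0.0028 -0.9996] gap 53.08 F [ 3.8 -3.7 38.5] T [-0.43  -0.962  0.091]
####################### x. xxxxxxxxxxxx.xx...x ###
########################xx.xxxxxxxxxxxxxxxx..x#   
########################.xxxxxxxxxxxxxxxxxx..x    
######################## xxxxxxxxxxxx  xxxx.xx    
#########################  xxxxxxxx.  xxxxx.xx    
########################## xxxxx.xxxxxxxxxxxxx    
###########################.xxxx. xxxxxxxxxxxx    
########################### .xxxx xxxx xxxxxxx    
 #####################      .xxxx  xxx xxx xx     
    ##############          .xxxx   xx xxxxxx     
       ########             .xxxx   xxxxxxxxx     
         ###                 xxxx   xxxxxxxx      
         #                   xxxxx   xxxxx        
                             .........xxxx        
                             .........xxxx        
                              ........xxxx.       
                              ........xxxx..      
                             .........xxxx....    
                             ..........xx......   
              
[... 1019 characters left out ...]
             ..............xxxxxxxxxx
                          x.............xxxxxxxxxx
                         xxx............xxxxxxxxxx
                          xxx.............xxxxxxxx
                           xxxxxxxx........xxxxxxx
                           xxxxx ...........xxxxxx
                         xxxxxx.............#xxxxx
                        xxxxx................#.xxx
                      xxxx....................#.xx
                     xxxxx.....................#.x
                    xxxxxx......................#.
                   xxxx xx .....................#.
                 xxxxxxxx  ...#...............#...
                xxxxxxxxx  ....#...........##.....
```

It is nearly upright, but it is pressing 38 N. I'll relax the press and let it settle before releasing.

Call:
send_rows:
  rows:
    - {"jaw":45,"x":-0.1,"y":-0.012,"z":0.06,"spin":0}
    - {"jaw":45,"x":-0.2,"y":-0.025,"z":0.06,"spin":0}
    - {"jaw":45,"x":-0.3,"y":-0.038,"z":0.04,"spin":0}
    - {"jaw":45,"x":-0.3,"y":-0.038,"z":0.0,"spin":0}
    - {"jaw":45,"x":-0.3,"y":-0.038,"z":0.0,"spin":0}

```text
t: 18.37
ee_pos: [0.62, 0.1643, 0.1203]
orientation: [[-0.991, -0.129, 0.03], [-0.129, 0.992, 0.001], [-0.03, -0.003, -1.0]]
ft_force: [-0.7, -0.3, 10.2]
finger_gap: 0.0528
```

```bash
python3 asc.py side 235 335 130 215 3
```

```text
18.3667 [0.62   0.1643 0.1203] yaw 97.4 [-0.0304 -0.0028 -0.9995] gap 52.75 F [-0.7 -0.3 10.2] T [-0.081  0.03  -0.013]
     #####        .xxx xxxxxx     
      #           .xxx xxxxxx     
                   x..  .xx       
                   ......xx       
                   ......xx.      
                   ......xx...    
                   ......x....    
     x            ............    
                  ............    
                  ...........     
                 ............     
                 ............     
                 ...........      
                ............      
                ............      
                ...........       
               ............       
               ............xxx    
x              ........... xxxx   
               ...........x xxxx  
                 .........xxxxxxxx
                xx.......x..xxxxxx
                 xx..........xxxxx
                 xxxx........#xxxx
                xxx...........#xxx
               xxx.............#xx
             xxxxx..............#.
            xxxxx ..#.............
          xxxxxx  ...#.......#....
```

Call:
send_rows:
  rows:
    - {"jaw":45,"x":-0.1,"y":-0.013,"z":0.0,"spin":0}
    - {"jaw":56,"x":-0.1,"y":-0.013,"z":0.0,"spin":0}
    - {"jaw":64,"x":-0.1,"y":-0.013,"z":0.0,"spin":0}
    - {"jaw":70,"x":-0.1,"y":-0.013,"z":0.0,"spin":0}
    - {"jaw":70,"x":-0.1,"y":-0.013,"z":0.0,"spin":0}
    - {"jaw":75,"x":-0.1,"y":-0.013,"z":0.8,"spin":0}
    - {"jaw":85,"x":-0.1,"y":-0.013,"z":2.0,"spin":0}
    - {"jaw":85,"x":-0.1,"y":-0.013,"z":2.8,"spin":0}

```text
t: 19.08
ee_pos: [0.6175, 0.164, 0.1914]
orientation: [[-0.991, -0.129, 0.03], [-0.129, 0.992, 0.001], [-0.03, -0.003, -1.0]]
ft_force: [0.9, 0.9, 0.4]
finger_gap: 0.085
```

```bash
python3 asc.py side 235 335 110 215 2; cat > pot.py <<'E'
from h import *
o=env.observe();c=shot("wrist",f"pics/wr_{o['t']:.2f}.png");T=np.array(c["T_tool_cam"]);W=np.eye(4);W[:3,:3]=o["orientation"];W[:3,3]=o["ee_pos"];M=W@T
c["eye"]=M[:3,3];c["orientation"]=M[:3,:3]
print("expected px of rim centre",proj(c,[.600,.163,.125]), "eye",c["eye"])
s=c["img"][:260].astype(int)
sat=s.max(2)-s.min(2);b=s.mean(2)
g=np.where((sat<25)&(b>45),np.where(b>125,2,1),np.where(b<=45,3,0))
for r in g[::9,::5]: print("".join(" .#x"[i] for i in r))
E
python3 pot.py
```

```text
19.0833 [0.6175 0.164  0.1914] yaw 97.4 [-0.0298 -0.0029 -0.9996] gap 84.97 F [0.9 0.9 0.4] T [ 0.01  -0.016 -0.001]
####################################..xxx.########
####################################..xxx.###     
####################################..xxx.        
####################################..xxx.        
################################### .....         
#################################     .           
############################                      
######################### #                       
 #####################                            
    ###############                               
       ########                                   
         ###                                      
         #                                        
                                                  
                                                  
                                                  
                        ..                        
                       ....                       
                     ........                     
              
[... 4853 characters left out ...]
                                              #########
                                          x xxxxxxxxxxx                                                               ##########
                                            x                                                                        ###########
                                                                                                                    ############
                                                                                                                   #############
                                                                                                                   #############
```

```bash
python3 - <<'E'
from h import *
import glob
f=sorted(glob.glob("pics/wr_*.npz"))[-1]
im=np.load(f)["img"]
cv2.imwrite("pics/v8.png",cv2.resize(im[80:220,220:420],(800,560),interpolation=cv2.INTER_CUBIC)[:,:,::-1])
E
```

```text
(no output)
```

View pics/v8.png

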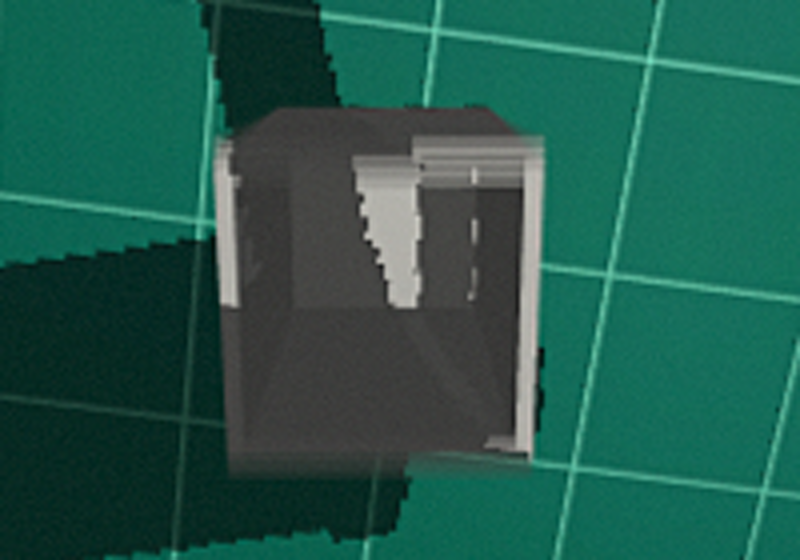

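The pot stands upright with its mouth up. Its rim corners in the crop are about (218,140), (544,138), (533,458) and (230,466), with slight motion blur. Casting those to z=0.125.

```bash
cat > rim.py <<'E'
from h import *
import sys
o=env.observe()
T=np.array(np.load(sorted(__import__('glob').glob("pics/wr_*.npz"))[-1])["T_tool_cam"]);K=np.load(sorted(__import__('glob').glob("pics/wr_*.npz"))[-1])["K"]
def rim(corn,z,R,p):
    W=np.eye(4);W[:3,:3]=R;W[:3,3]=p;M=W@T;c=dict(K=K,eye=M[:3,3],orientation=M[:3,:3])
    P=np.array([cast(c,q,z)[:2] for q in corn])*1e3
    d=np.linalg.norm(np.roll(P,-1,0)-P,axis=1);e=np.roll(P,-1,0)-P
    print("centre",P.mean(0).round(1),"sides",d.round(1),"ang",(np.degrees(np.arctan2(e[:,1],e[:,0]))%90).round(1))
if __name__=="__main__":
    rim([(274.5,115),(356,114.5),(353.3,194.5),(277.5,196.5)],.125,o["orientation"],o["ee_pos"]); print(o["ee_pos"],o["joint_velocities"])
E
python3 rim.py
```

```text
centre [581.7 158.5] sides [52.6 54.4 53.4 55.6] ang [7.8 7.8 9.1 7.1]
[0.61952169 0.16449848 0.19383827] [ 0.00119193  0.03781314  0.05062754  0.00051549 -0.04510635  0.0009218 ]
```

Call:
send_rows:
  rows:
    - {"jaw":85,"x":-0.8,"y":-0.05,"z":0,"spin":0}
    - {"jaw":85,"x":-0.8,"y":-0.05,"z":0,"spin":0}
    - {"jaw":85,"x":-0.8,"y":-0.05,"z":0,"spin":0}
    - {"jaw":85,"x":-0.8,"y":-0.05,"z":0,"spin":0}

```text
t: 19.52
ee_pos: [0.5995, 0.1632, 0.1931]
orientation: [[-0.991, -0.129, 0.035], [-0.129, 0.992, 0.002], [-0.035, -0.002, -0.999]]
ft_force: [-0.1, -0.8, -0.2]
finger_gap: 0.085
```

```bash
python3 - <<'E'
from h import *
import rim
vision.camera("wrist")
o=env.observe();c=vision.camera("wrist");im=c["img"].astype(int)
print(o["ee_pos"])
sat=im.max(2)-im.min(2);b=im.mean(2)
g=np.where((sat<25)&(b>45),np.where(b>125,2,1),np.where(b<=45,3,0))
np.save("pics/im.npy",c["img"]);np.savez("pics/o.npz",p=o["ee_pos"],R=o["orientation"])
for i,r in zip(range(90,290,4),g[90:290:4,250:400:2]): print(i,"".join(" .#x"[j] for j in r))
E
```

```text
[0.59971755 0.16324552 0.19315525]
90            x xxxxxxxxxxxx                                                  
94            x xxxxxxxxxxxxx                                                 
98            xxxxxxxxxxxxxxxx                                                
102              xxx    xxxxxxx           x                                    
106              xxxxxxxxxxxxxx                                                
110              xxxxxxxxxxxxxxx                                               
114               xxxxxxxxxxxxxxx                                              
118               xxxxxxxxxxxxxxx        x                                     
122                xxxxxxxxxxxxxx                                              
126                xxxxxxxxxxxxxxx      x      xx                              
130               xxxx.............................                            
134              xxx................................                           
138              x...................................                          
142 xxxxxxxxxx .............
[... 2155 characters left out ...]
                                                        
254                                                    x                       
258                                                                            
262                                                                            
266                                                                            
270                                                                            
274                       xxx                                                  
278   xx                                                                       
282                                                                            
286
```

```bash
python3 - <<'E'
import rim,numpy as np
d=np.load("pics/o.npz")
rim.rim([(272,144.5),(354,144.5),(351,220),(275.5,220.5)],.125,d["R"],d["p"])
E
python3 st.py
```

```text
centre [580.7 158.2] sides [54.4 54.3 54.4 54.7] ang [7.5 7.4 7.9 7.4]
19.6167 [0.5998 0.1632 0.1932] yaw 97.4 [-0.0351 -0.0022 -0.9994] gap 84.94 F [ 0.1 -0.5  0.3] T [0.    0.037 0.017]
```

The standing small pot measures 54.4 × 54.5 mm, centre (580.7, 158.2), yaw 7.5°. Grasping it near the top now.

Call:
send_rows:
  rows:
    - {"jaw":85,"x":-0.764,"y":-0.2,"z":0,"spin":0}
    - {"jaw":85,"x":-0.764,"y":-0.2,"z":0,"spin":0}
    - {"jaw":85,"x":-0.764,"y":-0.2,"z":-1.0,"spin":0}
    - {"jaw":85,"x":-0.764,"y":-0.2,"z":-2.2,"spin":0}
    - {"jaw":85,"x":-0.764,"y":-0.2,"z":-3.2,"spin":0}
    - {"jaw":85,"x":-0.764,"y":-0.2,"z":-3.81,"spin":0}
    - {"jaw":85,"x":-0.764,"y":-0.2,"z":-3.81,"spin":0}
    - {"jaw":85,"x":-0.764,"y":-0.2,"z":-3.81,"spin":0}

```text
t: 20.28
ee_pos: [0.5807, 0.1581, 0.0972]
orientation: [[-0.991, -0.129, 0.033], [-0.129, 0.992, 0.002], [-0.033, -0.002, -0.999]]
ft_force: [1.0, 0.7, 0.2]
finger_gap: 0.0853
```

Call:
send_rows:
  rows:
    - {"jaw":45,"x":0,"y":0,"z":0,"spin":0}
    - {"jaw":45,"x":0,"y":0,"z":0,"spin":0}
    - {"jaw":45,"x":0,"y":0,"z":0,"spin":0}
    - {"jaw":45,"x":0,"y":0,"z":0,"spin":0}
    - {"jaw":45,"x":0,"y":0,"z":0,"spin":0}
    - {"jaw":45,"x":0,"y":0,"z":0,"spin":0}
  newtons: 30

```text
t: 20.78
ee_pos: [0.5818, 0.1583, 0.0986]
orientation: [[-0.991, -0.129, 0.036], [-0.129, 0.992, 0.002], [-0.036, -0.002, -0.999]]
ft_force: [-0.1, -0.5, 6.6]
finger_gap: 0.0536
```

```bash
python3 st.py
```

```text
20.7833 [0.5818 0.1583 0.0986] yaw 97.39 [-0.0361 -0.0022 -0.9993] gap 53.57 F [-0.1 -0.5  6.6] T [-0.083  0.036  0.007]
```

Call:
send_rows:
  rows:
    - {"jaw":45,"x":0,"y":0,"z":0.8,"spin":0}
    - {"jaw":45,"x":0,"y":0,"z":2.0,"spin":0}
    - {"jaw":45,"x":0,"y":0,"z":3.2,"spin":0}
    - {"jaw":45,"x":0,"y":0,"z":4.2,"spin":0}
    - {"jaw":45,"x":-0.5,"y":-1.0,"z":4.5,"spin":-0.03}
    - {"jaw":45,"x":-1.1,"y":-2.2,"z":4.5,"spin":-0.061}
    - {"jaw":45,"x":-1.5,"y":-3.1,"z":4.5,"spin":-0.061}
    - {"jaw":45,"x":-1.576,"y":-3.3,"z":4.5,"spin":-0.061}

```text
t: 21.45
ee_pos: [0.5402, 0.0733, 0.2114]
orientation: [[-0.997, -0.067, 0.035], [-0.067, 0.998, -0.001], [-0.035, -0.003, -0.999]]
ft_force: [0.5, -0.3, -2.1]
finger_gap: 0.0537
```

Call:
send_rows:
  rows:
    - {"jaw":45,"x":0,"y":0,"z":0,"spin":0}
    - {"jaw":45,"x":0,"y":0,"z":0,"spin":0}
    - {"jaw":45,"x":0,"y":0,"z":0,"spin":0}

```text
t: 21.7
ee_pos: [0.5407, 0.0738, 0.2116]
orientation: [[-0.997, -0.067, 0.036], [-0.067, 0.998, -0.0], [-0.036, -0.003, -0.999]]
ft_force: [0.3, -0.2, -1.8]
finger_gap: 0.0537
```

```bash
python3 - <<'E'
from h import *
import st
o=env.observe();c=vision.camera("wrist");im=c["img"].astype(int)
T=np.array(c["T_tool_cam"]);W=np.eye(4);W[:3,:3]=o["orientation"];W[:3,3]=o["ee_pos"];M=W@T
c["eye"]=M[:3,3];c["orientation"]=M[:3,:3]
q=proj(c,[.5414,0,.095]);print(q)
np.savez("pics/o2.npz",p=o["ee_pos"],R=o["orientation"],im=c["img"])
sat=im.max(2)-im.min(2);b=im.mean(2)
g=np.where((sat<25)&(b>45),np.where(b>125,2,1),np.where(b<=45,3,0))
u,v=map(int,q);u0=max(u-70,0)
print("u0",u0)
for i in range(max(v-70,0),min(v+80,400),3): print(i,"".join(" .#x"[j] for j in g[i,u0:u+74:2]))
E
```

```text
21.7 [0.5407 0.0738 0.2116] yaw 93.84 [-0.0356 -0.0029 -0.9994] gap 53.72 F [ 0.3 -0.2 -1.8] T [-0.01   0.022  0.006]
[230.75161605 184.95061007]
u0 160
114               xxxxxxx xxx x                                     x      x
117               xxxxxxx xxxxx                                     xxx    x
120               xx x xx xxxxxx                                      xx  x 
123                xxxxxx xxx xx                                   x x  xx  
126                xxxxxx xxxxxx                                   xxx  xxx 
129                 xxxxx  xxxxx                            x      xx x   x 
132                 xxx x  xx .....................................xx x xxx 
135                 xxxx  ......................................... xxx x x 
138                  xxx...#####################################... xxxxx x 
141                  xxx......................................##... xxxx xx 
144                  xxx .....................................##... xxx xxx 
147                   x.......................................##... xx xxxx 
150                  ..
[... 2202 characters left out ...]
.......
237                                              ...........................
240                                              ...........................
243                                               ..........................
246                                             #...........................
249                                            ##...........................
252                                           ####..........................
255                                          .#.##..........................
258                                     xxxx.###.#..........................
261                                   xxxxx.#####...........................
```

```bash
python3 - <<'E'
import rim,numpy as np
from h import *
d=np.load("pics/o2.npz")
W=np.eye(4);W[:3,:3]=d["R"];W[:3,3]=d["p"];M=W@rim.T;c=dict(K=rim.K,eye=M[:3,3],orientation=M[:3,:3])
P=[cast(c,q,.095)[:2]*1e3 for q in((190,151.8),(286,151.8),(200,223.5))]
for p in P: print(p.round(1))
e=P[1]-P[0];f=P[2]-P[0]
print("side",np.linalg.norm(e),np.degrees(np.arctan2(*e[::-1])),np.linalg.norm(f),np.degrees(np.arctan2(*f[::-1])))
th=np.radians(3.9);ex=np.array([np.cos(th),np.sin(th)]);ey=np.array([-ex[1],ex[0]])
print("centre from diag",(P[1]+P[2])/2,"from TL",P[0]+32*ex+32*ey*np.sign(e@ey))
im=d["im"]
for v in (170,190,210): # left edge crossing profile
    print(v,[int(x) for x in im[v,184:216].astype(int).mean(1)],[int(x) for x in (im[v,184:216].astype(int).max(1)-im[v,184:216].min(1))])
for u in (215,235): print(u,"bot",[int(x) for x in (im[214:232,u].astype(int).max(1)-im[214:232,u].min(1))],"top",[int(x) for x in im[144:162,u].astype(int).mean(1)])
E
```

```text
[515.1 -32.9]
[509.7  46.1]
[579.3 -28.2]
side 79.24283512977001 93.93597664393724 64.39069703978288 4.224869693673217
centre from diag [544.48470339   8.97369874] from TL [544.84593314   1.1762533 ]
170 [89, 88, 89, 88, 89, 90, 87, 92, 95, 96, 98, 91, 80, 82, 80, 82, 82, 81, 81, 85, 81, 81, 83, 81, 78, 83, 85, 82, 84, 83, 80, 84] [124, 122, 122, 121, 122, 121, 133, 82, 8, 6, 4, 4, 3, 6, 6, 5, 4, 6, 5, 3, 2, 6, 5, 5, 4, 6, 5, 4, 5, 7, 5, 6]
190 [87, 88, 90, 87, 88, 87, 89, 91, 88, 88, 94, 95, 94, 99, 90, 83, 83, 82, 84, 80, 82, 83, 77, 83, 82, 80, 84, 81, 84, 83, 83, 80] [122, 121, 119, 123, 122, 123, 124, 119, 121, 133, 51, 4, 5, 5, 4, 5, 6, 6, 3, 4, 3, 3, 3, 4, 3, 5, 6, 4, 4, 5, 7, 6]
210 [89, 89, 90, 90, 88, 86, 87, 88, 88, 91, 88, 89, 84, 97, 97, 94, 100, 84, 80, 81, 80, 82, 83, 82, 78, 83, 89, 85, 87, 87, 85, 89] [121, 122, 120, 120, 124, 124, 123, 121, 120, 117, 122, 122, 140, 17, 9, 6, 2, 4, 3, 6, 3, 4, 5, 5, 7, 2, 3, 2, 3, 1, 3, 4]
215 bot [1, 3, 2, 3, 2, 3, 3, 10, 6, 104, 130, 123, 126, 124, 119, 122, 123, 123] top [94, 90, 93, 93, 92, 90, 81, 122, 234, 219, 221, 216, 96, 72, 80, 80, 83, 83]
235 bot [4, 2, 2, 0, 2, 2, 3, 8, 6, 105, 132, 120, 123, 124, 125, 124, 122, 124] top [95, 94, 92, 92, 86, 85, 83, 148, 233, 221, 224, 218, 80, 93, 96, 99, 97, 97]
```

The medium rim as seen by the wrist camera is 64.4 mm per side, yaw 4.2°, centre about (544.5, 0.4). The small pot was measured with the same camera, so the calibration bias largely cancels. Moving above it.

Call:
send_rows:
  rows:
    - {"jaw":45,"x":0.05,"y":-0.9,"z":0,"spin":0}
    - {"jaw":45,"x":0.12,"y":-2.0,"z":0,"spin":0}
    - {"jaw":45,"x":0.19,"y":-2.7,"z":0,"spin":0}
    - {"jaw":45,"x":0.19,"y":-2.936,"z":0,"spin":0}
    - {"jaw":45,"x":0.19,"y":-2.936,"z":-0.3,"spin":0}
    - {"jaw":45,"x":0.19,"y":-2.936,"z":-0.54,"spin":0}
    - {"jaw":45,"x":0.19,"y":-2.936,"z":-0.54,"spin":0}
    - {"jaw":45,"x":0.19,"y":-2.936,"z":-0.54,"spin":0}

```text
t: 22.42
ee_pos: [0.545, 0.0017, 0.1971]
orientation: [[-0.997, -0.068, 0.034], [-0.068, 0.998, -0.0], [-0.034, -0.002, -0.999]]
ft_force: [1.1, -0.1, -0.8]
finger_gap: 0.0532
```

Call:
send_rows:
  rows:
    - {"jaw":45,"x":0,"y":0,"z":-0.08,"spin":0}
    - {"jaw":45,"x":0,"y":0,"z":-0.16,"spin":0}
    - {"jaw":45,"x":0,"y":0,"z":-0.24,"spin":0}
    - {"jaw":45,"x":0,"y":0,"z":-0.28,"spin":0}
    - {"jaw":45,"x":0,"y":0,"z":-0.28,"spin":0}

```text
t: 22.83
ee_pos: [0.5446, 0.0018, 0.1897]
orientation: [[-0.997, -0.069, 0.033], [-0.069, 0.998, -0.0], [-0.033, -0.002, -0.999]]
ft_force: [-0.8, 0.1, -1.8]
finger_gap: 0.0536
```

```bash
python3 st.py
```

```text
22.8333 [0.5446 0.0018 0.1897] yaw 93.94 [-0.033  -0.0024 -0.9995] gap 53.64 F [-0.8  0.1 -1.8] T [-0.014 -0.075 -0.007]
```

The bottom is about 4 mm below the rim with no load. Continuing gently.

Call:
send_rows:
  rows:
    - {"jaw":45,"x":0,"y":0,"z":-0.12,"spin":0}
    - {"jaw":45,"x":0,"y":0,"z":-0.24,"spin":0}
    - {"jaw":45,"x":0,"y":0,"z":-0.36,"spin":0}
    - {"jaw":45,"x":0,"y":0,"z":-0.48,"spin":0}
    - {"jaw":45,"x":0,"y":0,"z":-0.6,"spin":0}
    - {"jaw":45,"x":0,"y":0,"z":-0.6,"spin":0}

```text
t: 23.33
ee_pos: [0.5442, 0.0018, 0.1739]
orientation: [[-0.997, -0.068, 0.032], [-0.069, 0.998, -0.0], [-0.032, -0.002, -0.999]]
ft_force: [-0.2, 0.2, -0.6]
finger_gap: 0.0534
```

```bash
python3 st.py
```

```text
23.3333 [0.5442 0.0018 0.1739] yaw 93.93 [-0.0319 -0.0024 -0.9995] gap 53.4 F [-0.2  0.2 -0.6] T [0.005 0.046 0.05 ]
```

Call:
send_rows:
  rows:
    - {"jaw":45,"x":0,"y":0,"z":-0.2,"spin":0}
    - {"jaw":45,"x":0,"y":0,"z":-0.4,"spin":0}
    - {"jaw":45,"x":0,"y":0,"z":-0.6,"spin":0}
    - {"jaw":45,"x":0,"y":0,"z":-0.8,"spin":0}
    - {"jaw":45,"x":0,"y":0,"z":-1.0,"spin":0}
    - {"jaw":45,"x":0,"y":0,"z":-1.2,"spin":0}
    - {"jaw":45,"x":0,"y":0,"z":-1.3,"spin":0}
    - {"jaw":45,"x":0,"y":0,"z":-1.3,"spin":0}

```text
t: 24.0
ee_pos: [0.5438, 0.0017, 0.1406]
orientation: [[-0.997, -0.069, 0.031], [-0.069, 0.998, -0.0], [-0.031, -0.002, -1.0]]
ft_force: [0.1, -0.7, -1.8]
finger_gap: 0.0534
```

Call:
send_rows:
  rows:
    - {"jaw":45,"x":0,"y":0,"z":-0.2,"spin":0}
    - {"jaw":45,"x":0,"y":0,"z":-0.4,"spin":0}
    - {"jaw":45,"x":0,"y":0,"z":-0.6,"spin":0}
    - {"jaw":45,"x":0,"y":0,"z":-0.8,"spin":0}
    - {"jaw":45,"x":0,"y":0,"z":-0.95,"spin":0}
    - {"jaw":45,"x":0,"y":0,"z":-1.05,"spin":0}
    - {"jaw":45,"x":0,"y":0,"z":-1.05,"spin":0}

```text
t: 24.58
ee_pos: [0.5434, 0.0018, 0.1137]
orientation: [[-0.997, -0.069, 0.03], [-0.069, 0.998, -0.0], [-0.03, -0.002, -1.0]]
ft_force: [-0.6, -1.1, -2.4]
finger_gap: 0.0537
```

```bash
python3 st.py
```

```text
24.5833 [0.5434 0.0018 0.1137] yaw 93.93 [-0.0298 -0.0023 -0.9996] gap 53.71 F [-0.6 -1.1 -2.4] T [-0.109  0.001  0.01 ]
```

Call:
send_rows:
  rows:
    - {"jaw":45,"x":0,"y":0,"z":-0.06,"spin":0}
    - {"jaw":45,"x":0,"y":0,"z":-0.12,"spin":0}
    - {"jaw":45,"x":0,"y":0,"z":-0.18,"spin":0}
    - {"jaw":45,"x":0,"y":0,"z":-0.22,"spin":0}
    - {"jaw":45,"x":0,"y":0,"z":-0.25,"spin":0}
    - {"jaw":45,"x":0,"y":0,"z":-0.25,"spin":0}

```text
t: 25.08
ee_pos: [0.5439, 0.0017, 0.1087]
orientation: [[-0.997, -0.069, 0.031], [-0.069, 0.998, -0.0], [-0.031, -0.002, -1.0]]
ft_force: [-4.3, -1.7, 12.9]
finger_gap: 0.0535
```

```bash
python3 st.py
```

```text
25.0833 [0.5439 0.0017 0.1087] yaw 93.93 [-0.0307 -0.0024 -0.9995] gap 53.48 F [-4.3 -1.7 12.9] T [0.009 0.811 0.053]
```

Contact came at 108.7 mm, against 108.6 mm expected, so it is home. Release, rise clear and move aside for the check.

Call:
send_rows:
  rows:
    - {"jaw":45,"x":0,"y":0,"z":0.02,"spin":0}
    - {"jaw":60,"x":0,"y":0,"z":0.02,"spin":0}
    - {"jaw":85,"x":0,"y":0,"z":0.02,"spin":0}
    - {"jaw":85,"x":0,"y":0,"z":0.02,"spin":0}
    - {"jaw":85,"x":0,"y":0,"z":0.02,"spin":0}
    - {"jaw":85,"x":0,"y":0,"z":0.8,"spin":0}
    - {"jaw":85,"x":0,"y":0,"z":2.2,"spin":0}
    - {"jaw":85,"x":0,"y":0,"z":3.6,"spin":0}

```text
t: 25.75
ee_pos: [0.5427, 0.0017, 0.1985]
orientation: [[-0.997, -0.069, 0.027], [-0.069, 0.998, -0.0], [-0.027, -0.002, -1.0]]
ft_force: [0.7, -0.2, -0.3]
finger_gap: 0.0851
```

Call:
send_rows:
  rows:
    - {"jaw":85,"x":-1.0,"y":1.2,"z":1.0,"spin":0}
    - {"jaw":85,"x":-2.0,"y":2.6,"z":1.0,"spin":0}
    - {"jaw":85,"x":-3.0,"y":4.0,"z":1.0,"spin":0}
    - {"jaw":85,"x":-4.0,"y":5.3,"z":1.0,"spin":0}
    - {"jaw":85,"x":-5.0,"y":6.6,"z":1.0,"spin":0}
    - {"jaw":85,"x":-5.0,"y":8.0,"z":1.0,"spin":0}
    - {"jaw":85,"x":-5.0,"y":8.0,"z":1.0,"spin":0}
    - {"jaw":85,"x":-5.0,"y":8.0,"z":1.0,"spin":0}

```text
t: 26.42
ee_pos: [0.4172, 0.2036, 0.2236]
orientation: [[-0.997, -0.073, 0.028], [-0.073, 0.997, 0.0], [-0.028, -0.002, -1.0]]
ft_force: [0.4, -0.8, -0.8]
finger_gap: 0.085
```

```bash
python3 - <<'E'
from h import *
import st
a=shot("top","pics/topF.png");b=shot("side","pics/sideF.png")
for n,z in(("small rim",.135),("large rim",.055)): print(n,"px top",proj(a,[.5422,0,z]),"side",proj(b,[.5422,0,z]))
a0=np.load("pics/top0.png.npz")["img"].astype(int)
for nm,(u,v) in dict(spool=(361,277),meter=(371,120),purple=(288,131),driver=(305,290)).items():
    print(nm,"mean change",np.abs(a["img"][v-22:v+22,u-30:u+30]-a0[v-22:v+22,u-30:u+30]).mean())
t=cv2.resize(a["img"][90:310,200:420],(400,400),interpolation=cv2.INTER_CUBIC);s=cv2.resize(b["img"][140:290,240:390],(400,400),interpolation=cv2.INTER_CUBIC)
cv2.imwrite("pics/v9.png",np.hstack([t,s])[:,:,::-1])
E
```

```text
26.4167 [0.4172 0.2036 0.2236] yaw 94.18 [-0.0277 -0.0019 -0.9996] gap 84.99 F [ 0.4 -0.8 -0.8] T [-0.02  -0.006 -0.002]
small rim px top [342.79089161 213.37053548] side [307.49472206 190.05588134]
large rim px top [341.58937051 215.56362328] side [309.19740377 222.47886194]
spool mean change 5.626641414141414
meter mean change 2.9988636363636365
purple mean change 2.648989898989899
driver mean change 31.331944444444446
```

View pics/v9.png

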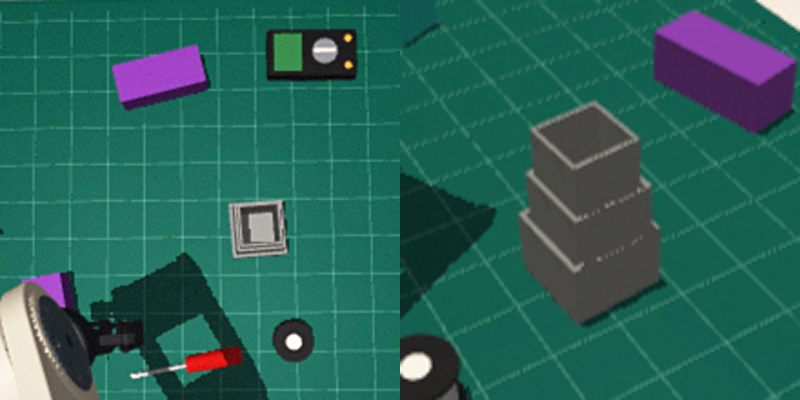

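The final view shows all three pots nested and upright. The small rim is at side pixel (309,190.6), against (307.5,190.1) expected when fully home. The large pot's outline is unchanged, and the spool, meter and driver are in place; the only difference near the driver is the arm's shadow.

```bash
python3 -c "
from plant import env
print(env.close_job())"
```

```text
the job is handed in; nothing more can be done
None
```

The three pots are nested and standing upright, medium inside large and small inside medium. I handed the job in at about 26.5 s of the 72 s allowed.

**Medium pot:** My first grasp was about 8 mm off-centre and nudged the pot about 6 mm, so I released and regrasped. It touched the large pot's rim once at about 21 N. I shifted it 2 mm and it went in without load. Floor contact came at a tool height of 64.9 mm, against 65.4 mm predicted.

**Small pot:**
- **Slip:** easing the grip to let it swing base-down made it slip about 20 mm back onto the bench, still lying on its side.
- **Righting it:** I then pinched it by its mouth corner, so it swung base-down, and pivoted it upright on the bench. That press reached 38.5 N at the wrist.
- **Insertion:** I regrasped it and it went in without load. Floor contact came at 108.7 mm, against 108.6 mm predicted.

**Last checks:**
- The small pot's rim was within about 2 pixels of its fully home position in the side view.
- The large pot's outline in the top view was unchanged.
- By eye in the top view, the spool, meter and screwdriver were where they started. The automatic comparison flagged a change around the screwdriver, which I put down to the arm's shadow.
- The purple blocks I could see looked unmoved. I did not re-check the turquoise one at the end.
- The gripper was clear of everything when I handed in.

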